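# Set the long parallel across the checking stand

### The job

Take the longer of the two steel bars out of the wooden block by its free end and put it down on the bench, standing on its narrow edge, let go, and take it again by its middle. Then set it, still on its narrow edge, across the two raised rests of the checking stand, between the guard plates and centred so that it overhangs both rests about equally. Do not drop it, leave the shorter bar in its groove, and do not push the other things about.

Things in the scene. Friction and masses are not known exactly. Their poses are not given: they have to be found in the camera images.
- long_bar: the longer steel bar (ground parallel), loose: 120 mm long, 10 wide, 20 high, 0.25 kg, three holes in its sides. Origin: centre of its underside; y along its length, x across the 10 mm width, z up. Starts on its 10 mm edge in one of the block's grooves (underside 12 mm above the bench), about 47 mm of one end sticking out; to stay on that edge
- short_bar: the shorter steel bar, 90 mm long, 10 mm wide, 20 mm high, two holes in its sides; origin and axes as for the longer one. It starts in the other groove with about 32 mm sticking out; it stays there
- block: fixed wooden block, 81 (x) by 120 (y) mm, 34 high; origin on the bench under its middle. Two grooves along x at y = +38 and -38 mm, 14 mm wide, floor 12 mm above the bench, a bar in one lies 2 mm below the top; closed at x = +37 mm, open at x = -37 mm, where the bars stick out toward its -x (roughly at the robot). Bar centres lie at x = -25 mm. Lift a bar straight up
- stand: fixed stand: base 70 (x) by 140 (y) mm, 10 thick, origin on the bench at its centre; two upright rests at y = +50 and -50 mm, 8 mm thick, rounded tops 60 mm above the bench. Each lies between two guard plates 25 mm apart in x (41 to 59 mm from the centre in y, tops at 75 mm): no room for fingers there; 82 mm are open between the rests. The bar goes along y, either way round
- stand_top (a point): the point midway between the two rests, at the height of their tops (60 mm above the bench); axes as stand. The centre of the bar's underside belongs here. Block and stand lie on either side of straight ahead of the robot; the bench between them (within 60 mm of y = 0, x = 0.35 to 0.6 m) is free to put the bar down
- v_block: loose grey steel V block 45x32x30 mm; origin: centre of its underside; a bystander on the bench
- oil_can: loose green oil can with a spout, 57x80x151 mm; origin: centre of its underside; a bystander on the bench
- bushing: loose flanged steel bushing, 49 mm across, 28 mm high; origin: centre of its underside; a bystander on the bench
- loupe: loose black eye loupe, 34 mm across, 30 mm high; origin: centre of its underside; a bystander on the bench
- hammer: loose brass-faced hammer, wooden handle, 212 mm long, 64 mm over the head; origin: centre of its underside; a bystander on the bench

How it is judged:
By the outcome, as a careful person would: the job done as asked, in the order asked, and still so for the second after the job is handed in, with the robot touching nothing.
It also fails if it takes over 54 s, if anything falls off the work surface, if the arm or the gripper's body presses on something with over 40 N, if the wrist force passes 120 N, or if a joint passes its speed limit or range.

### The arm

A 6-joint arm with a two-finger parallel gripper is mounted at the origin on a cart in front of the work surface, level with it; the furniture and walls round the work are solid. World frame = base frame: x ahead of the robot, y to its left, z up, the work surface at z = 0. Lengths are in m, angles in rad, forces in N, time in s.
With the tool pointing down it reaches from about 0.3 to 0.85 m from the base axis. Payload 4.2 kg.
Tool frame: the origin (TCP) lies midway between the tips of the shut fingers; the grasp point (between the pads) lies 19 mm behind it (arm.grasp_offset is the distance from the TCP to the grasp point, in m); z points along the fingers, y is the line along which they close (so a half turn about z gives the same grasp; the last joint's range is limited). The gripper opens to 91 mm and grips with 3 to 60 N. Pads are 32 mm wide; open, the fingers measure 118 mm over their backs; the gripper's body (76 mm by 178 mm) begins 60 mm behind the grasp point.
Start: joints at [1.325, 0.32, 1.565, -0, 1.257, -0.02], TCP at [0.129, 0.56, 0.214] pointing down, gripper open.
Joint ranges: [-3.11, 3.11], [-0.84, 2.01], [0.21, 2.61], [-1.34, 4.49], [0.05, 2.63], [-2.56, 2.56]. Speed limits (rad/s): [2.57, 2.57, 3.14, 3.14, 3.14, 3.14].

### API

Orientations are given as a unit quaternion [w, x, y, z].
In Python, from bench import status, eyes, ticket, arm gives the robot as it stands. The module is installed in compiled form; this text tells all that it offers.
- The arm moves only by the shell command python3 -m pendant 'ROWS' [FORCE]. ROWS is text: rows parted by semicolons, each of 5 numbers parted by spaces: the shift along the world's x, y, z in units of 30 mm (1.0 is 30 mm), then the turn about the world's z in units of 8 degrees (1.0 is 8 degrees), then the opening, from 0 (shut) to 1 (fully open). A call has 1 to 20 rows; each row is the pose to reach, as a shift and turn from the pose commanded when the call began; what a row does not reach only later rows make up. A row lasts 1/8 s, in which the tool goes at most 62.5 mm and 10.7 degrees, less where a joint would pass 70% of its speed; a pose out of reach is approached as far as the arm can. A call with a gripper value outside its range is refused whole. The fingers move at their own pace and stop on an object; FORCE is the grip in N (left out, the last holds). Time passes only in rows, so rows that repeat a pose let the fingers close. It gives the time, the measured TCP pose, the force, the opening and the grip force at its end, in the units of the state.
- status.observe(): the state, without advancing time (a new reading comes with each control period).
- eyes.read_camera(name): name is "side" or "top" or "wrist"; returns the picture (480x640x3 uint8, blue, green, red); there is no depth.
- eyes.camera_info(name): a dict with "K" (3x3 intrinsics, pixels), "dist_coeffs" ([k1, k2, p1, p2, k3] as OpenCV has them; the pictures are not rectified), "rvec" (rotation vector, rad) and "tvec" (3), from world to camera coordinates, as OpenCV has them. Camera axes: x right, y down, z forward; pixel columns grow to the right and rows downward; lengths in m; the calibration is good to about 2 mm. A picture is of the moment at which its call begins: read the wrist's pose just before it. camera_info takes no time and is no camera call; for the wrist camera it gives the pose at the moment of the call.
- ticket.finish_job(): hands the job in; it is judged then, once.
The state is a dict: "t": time; "joint_pos": joint angles; "qvel": joint speeds; "joint_torque": joint torques, N m; "eef_pos": TCP position; "ee_rot": TCP orientation; "ft_force": force on the tool from outside, world axes, zero at the start; "wrist_torque": the same for the moment, N m; "gripper_width": finger opening in m; "grip_force": force on a finger pad.
Only numpy, scipy, OpenCV 4.12 (cv2) and the standard library are available. Lean on these libraries where they do the work, as an engineer would, in place of code of your own. Each camera call takes 0.05 s, during which the arm holds its last target. There are 200 camera calls.

## Working session

There is one attempt and no reset: what is moved stays moved. The work goes in short steps, Python scripts to look and compute and a shell command to move; the robot and the scene stay as the last step left them, time stands still between calls to the robot, and variables do not carry over. Pictures are saved under pics/ and viewed, at most 12 in all, crops included, and the job is handed in when it is done.

```bash
mkdir -p pics; cat > h.py <<'E'
import numpy as np, cv2
from bench import status, eyes, ticket, arm
def cam(n):
    i=eyes.camera_info(n); return np.array(i["K"],float),np.array(i["dist_coeffs"],float),cv2.Rodrigues(np.array(i["rvec"],float))[0],np.array(i["tvec"],float).ravel()
def onplane(c,px,z):
    K,d,R,t=c; p=cv2.undistortPoints(np.array(px,float).reshape(-1,1,2),K,d).reshape(-1,2)
    r=np.c_[p,np.ones(len(p))]@R; o=-R.T@t
    return o+r*((z-o[2])/r[:,2])[:,None]
def proj(c,P):
    K,d,R,t=c; return cv2.projectPoints(np.array(P,float).reshape(-1,1,3),cv2.Rodrigues(R)[0],t,K,d)[0].reshape(-1,2)
E
python3 - <<'E'
from h import *
s=status.observe(); print({k:np.round(v,3) for k,v in s.items()}, arm.grasp_offset)
for n in("top","side"):
    cv2.imwrite(f"pics/{n}0.png",eyes.read_camera(n)); c=cam(n); print(n,np.round(-c[2].T@c[3],3))
E
```

```text
{'t': np.float64(0.0), 'joint_pos': array([ 1.325,  0.32 ,  1.566,  0.   ,  1.257, -0.02 ]), 'qvel': array([-0.001, -0.   ,  0.001, -0.001, -0.001,  0.001]), 'joint_torque': array([ 1.0000e-03, -4.1247e+01, -2.3198e+01,  7.3000e-02,  4.6000e-02,
       -0.0000e+00]), 'eef_pos': array([0.129, 0.56 , 0.213]), 'ee_rot': array([-0.   ,  0.113,  0.994, -0.001]), 'ft_force': array([ 0.497, -0.018,  0.179]), 'wrist_torque': array([-0.012,  0.034, -0.017]), 'grip_force': np.float64(0.0), 'gripper_width': np.float64(0.091)} 0.0188
top [0.311 0.018 1.52 ]
side [0.146 1.085 0.662]
```

View pics/top0.png

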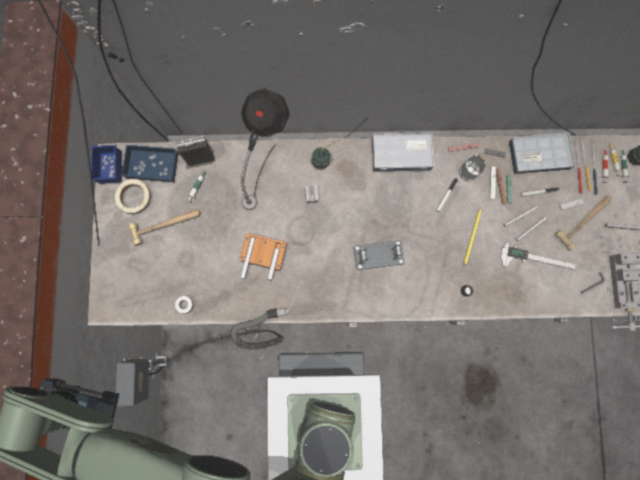

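View pics/side0.png

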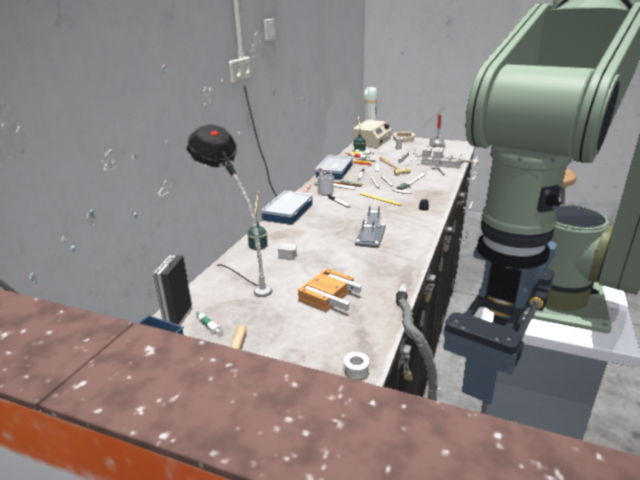

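```bash
python3 - <<'E'
from h import *
im=cv2.imread("pics/top0.png"); c=cam("top")
hsv=cv2.cvtColor(im,cv2.COLOR_BGR2HSV)
m=cv2.inRange(hsv,(5,110,90),(20,255,255)); m[:, :225]=0; m[:,300:]=0; m[:225]=0; m[290:]=0
p=np.argwhere(m)[:,::-1]; r=cv2.minAreaRect(p.astype(np.float32)); print(r, onplane(c,cv2.boxPoints(r),.034).round(3).tolist(), onplane(c,[r[0]],.034).round(3))
a=cv2.resize(im[222:292,225:305],None,fx=5,fy=5,interpolation=cv2.INTER_CUBIC)
b=cv2.resize(im[222:292,340:420],None,fx=5,fy=5,interpolation=cv2.INTER_CUBIC)
cv2.imwrite("pics/crop.png",np.hstack([a,b]))
print(onplane(c,[(364,252),(395,250),(379,255)],.05).round(3).tolist())
E
```

```text
((262.8529968261719, 251.08827209472656), (40.503448486328125, 27.406524658203125), 14.03624439239502) [[0.48, 0.232, 0.034], [0.557, 0.213, 0.034], [0.526, 0.1, 0.034], [0.45, 0.119, 0.034]] [[0.503 0.166 0.034]]
[[0.493, -0.123, 0.05], [0.498, -0.212, 0.05], [0.484, -0.165, 0.05]]
```

View pics/crop.png

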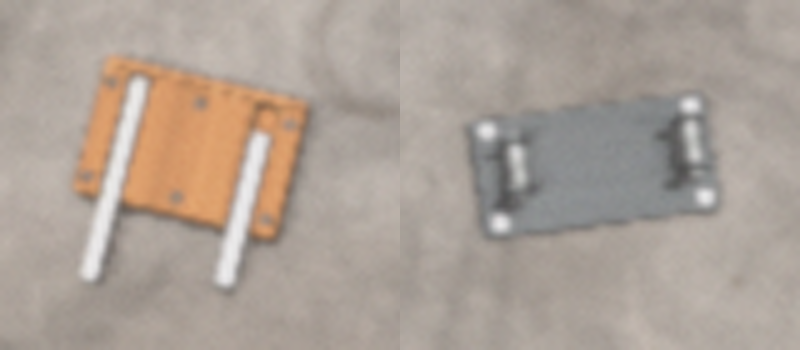

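The top view shows the block centred at pixel (263,251) and the stand at (379,254). The left bar is clearly the longer one, with its free end at about (243,277). I'm moving the wrist camera over the block.

```bash
python3 -m pendant '2 -3 1.5 0 1; 4 -6 1.5 0 1; 6 -8.5 1.5 0 1; 8 -11 1.5 0 1; 9 -12 1.5 0 1; 9 -12 1.5 0 1; 9 -12 1.5 0 1; 9 -12 1.5 0 1; 9 -12 1.5 0 1; 9 -12 1.5 0 1;9 -12 1.5 0 1;9 -12 1.5 0 1'; python3 - <<'E'
from h import *
c=cam("wrist"); cv2.imwrite("pics/w1.png",eyes.read_camera("wrist")); print(np.round(-c[2].T@c[3],3), status.observe()["joint_pos"], c[2][2])
E
```

```text
t: 1.6
eef_pos: [0.3982, 0.2012, 0.259]
ee_rot: [-0.0, 0.112, 0.994, 0.0]
ft_force: [0.4, -0.1, 0.4]
gripper_width: 0.0913
grip_force: 0.0
[0.325 0.219 0.43 ] [ 4.41488494e-01  8.58612997e-02  1.75431475e+00  1.31784060e-04
  1.30140067e+00 -9.04945880e-01] [ 0.26206372 -0.05876511 -0.96325971]
```

View pics/w1.png

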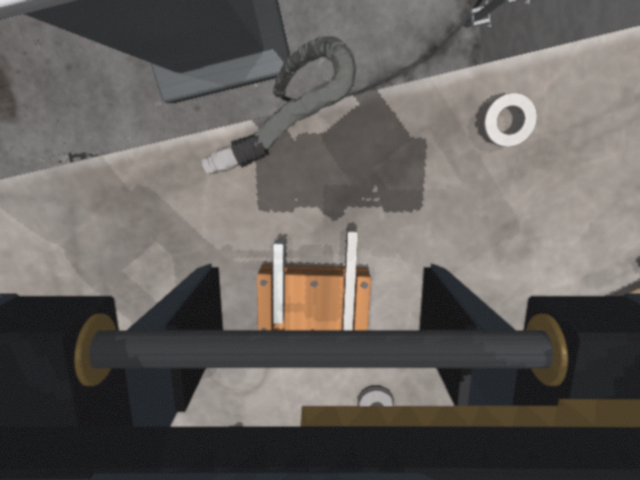

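The wrist view shows the long bar at column ~351, rows 228–330, and the short bar at column ~279. The near end of the long bar is at about (352,228). Next I'll measure the axis.

```bash
python3 - <<'E'
from h import *
im=cv2.imread("pics/w1.png"); c=cam("wrist")
hsv=cv2.cvtColor(im,cv2.COLOR_BGR2HSV)
for x0,x1 in((335,372),(262,295)):
    m=((hsv[...,2]>195)&(hsv[...,1]<45)).astype(np.uint8); k=np.zeros_like(m); k[215:330,x0:x1]=1; m*=k
    n,l,s,_=cv2.connectedComponentsWithStats(m); j=1+s[1:,4].argmax(); print(s[j])
    p=np.argwhere(l==j)[:,::-1]
    # mid of row extents
    rows=[y for y in range(s[j][1],s[j][1]+s[j][3])]
    ext=np.array([[p[p[:,1]==y,0].min(),p[p[:,1]==y,0].max(),y] for y in rows]); print(ext[::8].tolist())
    L=onplane(c,ext[:,[0,2]]-[.5,0],.032);Rr=onplane(c,ext[:,[1,2]]+[.5,0],.032)
    for nme,q in(("L",L),("R",Rr),("mid",(L+Rr)/2)):
        q=q[12:]; f=np.polyfit(q[:,0],q[:,1],1); print(nme,"yaw",np.degrees(np.arctan(f[0])).round(2),"y at .4,.45:",np.polyval(f,[.4,.45]).round(4))
    print("end top z.032", ((L+Rr)/2)[[0,4,8]].round(4).tolist(), "z.012",onplane(c,[[ext[0][:2].mean(),ext[0][2]]],.012).round(4))
m=cv2.inRange(hsv,(5,110,60),(20,255,255)); m[:250]=0; m[330:]=0
p=np.argwhere(m)[:,::-1]; tl=p[(p[:,0]+p[:,1]).argmin()]; tr=p[(p[:,1]-p[:,0]).argmin()]; print(tl,tr,onplane(c,[tl,tr],.034).round(4).tolist())
print(im[224:240,352].tolist())
E
```

```text
[344 233  13  96 791]
[[349, 356, 233], [348, 356, 241], [348, 355, 249], [348, 355, 257], [347, 354, 265], [346, 354, 273], [346, 354, 281], [346, 353, 289], [345, 353, 297], [345, 352, 305], [345, 352, 313], [345, 351, 321]]
L yaw -14.35 y at .4,.45: [0.2315 0.2187]
R yaw -14.8 y at .4,.45: [0.2411 0.2279]
mid yaw -14.58 y at .4,.45: [0.2363 0.2233]
end top z.032 [[0.4333, 0.2278, 0.032], [0.4373, 0.2265, 0.032], [0.4415, 0.2256, 0.032]] z.012 [[0.4387 0.2283 0.012 ]]
[274 245   8  78 560]
[[274, 281, 245], [274, 281, 253], [274, 281, 261], [274, 281, 269], [275, 281, 277], [275, 281, 285], [275, 281, 293], [275, 281, 301], [275, 280, 309], [275, 281, 317]]
L yaw -13.36 y at .4,.45: [0.1524 0.1405]
R yaw -14.67 y at .4,.45: [0.1619 0.1488]
mid yaw -14.02 y at .4,.45: [0.1571 0.1447]
end top z.032 [[0.4285, 0.1501, 0.032], [0.4326, 0.149, 0.032], [0.4368, 0.1479, 0.032]] z.012 [[0.4337 0.1466 0.012 ]]
[ 87 320] [554 319] [[0.4633, -0.07, 0.034], [0.575, 0.4195, 0.034]]
[[79, 82, 86], [78, 81, 85], [77, 80, 84], [77, 80, 82], [76, 78, 80], [79, 81, 83], [92, 93, 95], [129, 131, 134], [176, 179, 183], [211, 214, 218], [219, 221, 225], [221, 224, 227], [219, 222, 226], [219, 222, 225], [218, 221, 225], [219, 222, 226]]
```

```bash
python3 -m pendant '1.2 0.5 -1.5 -0.2 1; 1.77 0.73 -3 -0.2 1; 1.77 0.73 -4.5 -0.2 0.6; 1.77 0.73 -5 -0.2 0.6; 1.77 0.73 -5 -0.2 0.6; 1.77 0.73 -5 -0.2 0.6; 1.77 0.73 -5 -0.2 0.6'; python3 - <<'E'
from h import *
c=cam("wrist"); im=eyes.read_camera("wrist"); cv2.imwrite("pics/w2.png",im); print(np.round(-c[2].T@c[3],3))
print(proj(c,[[.432,.228,.032],[.4514,.223,.032],[.4514,.223,.022]]))
E
```

```text
t: 2.52
eef_pos: [0.4528, 0.2228, 0.1107]
ee_rot: [0.002, 0.126, 0.992, 0.001]
ft_force: [0.1, -0.6, -0.2]
gripper_width: 0.0549
grip_force: 0.0
[0.38  0.242 0.281]
[[318.00450298 215.91641914]
 [318.1510714  246.30948323]
 [318.18868297 242.03869565]]
```

View pics/w2.png

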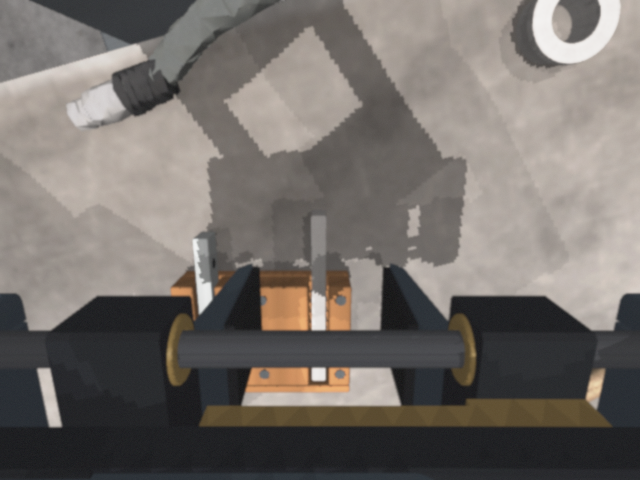

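The bar is at column 318 with its end at row 215, matching the prediction of (318,216). I'm descending and gripping.

```bash
python3 -m pendant '0 0 -1 0 0.6; -0.03 0 -2 0 0.6; -0.03 0 -2.8 0 0.6; -0.03 0 -3.3 0 0.6; -0.03 0 -3.5 0 0.6; -0.03 0 -3.5 0 0.6; -0.03 0 -3.5 0 0.6' 45 && python3 -m pendant '0 0 0 0 0.3; 0 0 0 0 0; 0 0 0 0 0; 0 0 0 0 0; 0 0 0 0 0; 0 0 0 0 0; 0 0 0 0 0; 0 0 0 0 0' 45
```

```text
t: 3.45
eef_pos: [0.4516, 0.2226, 0.0048]
ee_rot: [0.001, 0.127, 0.992, 0.001]
ft_force: [-0.2, -0.5, 0.7]
gripper_width: 0.0547
grip_force: 0.0
t: 4.45
eef_pos: [0.4509, 0.2223, 0.004]
ee_rot: [-0.0, 0.127, 0.992, 0.0]
ft_force: [0.2, 0.1, 1.2]
gripper_width: 0.0094
grip_force: 45.0
```

The fingertips sit 8 mm below the bar's underside, so they would hit the bench at put-down. I'm regripping higher, about 4 mm above the underside, before lifting.

```bash
python3 -m pendant '0 0 0 0 0.3; 0 0 0 0 0.3; 0 0 0 0 0.3; 0 0 0.4 0 0.3; 0 0 0.4 0 0.3; 0 0 0.4 0 0.3; 0 0 0.4 0 0; 0 0 0.4 0 0; 0 0 0.4 0 0; 0 0 0.4 0 0; 0 0 0.4 0 0; 0 0 0.4 0 0' 50 && python3 -m pendant '0 0 0.1 0 0; 0 0 0.3 0 0; 0 0 0.6 0 0; 0 0 1 0 0; 0 0 1.5 0 0; 0 0 2 0 0; 0 0 2 0 0; 0 0 2 0 0' && python3 - <<'E'
from h import *
c=cam("wrist"); cv2.imwrite("pics/w3.png",eyes.read_camera("wrist")); cv2.imwrite("pics/s3.png",eyes.read_camera("side"))
E
```

```text
t: 5.95
eef_pos: [0.4508, 0.2223, 0.0159]
ee_rot: [-0.0, 0.127, 0.992, -0.0]
ft_force: [0.7, 0.2, -2.6]
gripper_width: 0.0095
grip_force: 50.0
t: 6.95
eef_pos: [0.4506, 0.2222, 0.0759]
ee_rot: [-0.0, 0.127, 0.992, -0.0]
ft_force: [0.5, 0.4, -2.3]
gripper_width: 0.0093
grip_force: 50.0
```

View pics/w3.png

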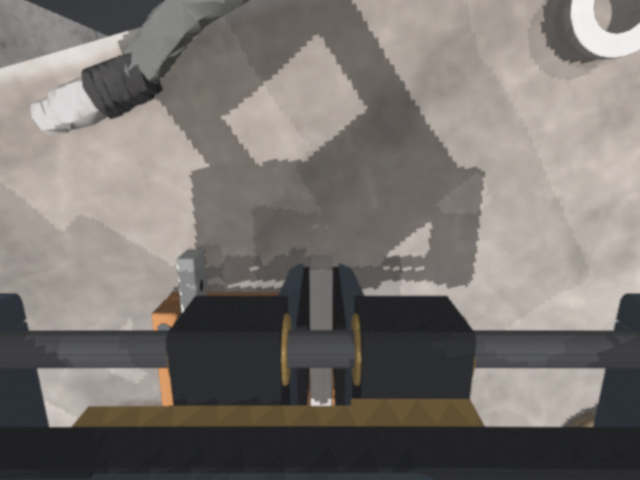

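The bar is held between the fingers (columns 310–332, end at row 255) and the force matches its weight. I'm carrying it to the free area.

```bash
python3 -m pendant '-0.1 -0.8 0.3 0 0; -0.2 -2 0.3 0 0; -0.35 -3.2 0.3 0 0; -0.5 -4.4 0.3 0 0; -0.6 -5.4 0.2 0 0; -0.66 -6.1 0 0 0; -0.66 -6.4 -0.6 0 0; -0.66 -6.4 -1.2 0 0; -0.66 -6.4 -1.8 0 0; -0.66 -6.4 -2.1 0 0; -0.66 -6.4 -2.2 0 0; -0.66 -6.4 -2.2 0 0; -0.66 -6.4 -2.2 0 0' && python3 - <<'E'
from h import *
cv2.imwrite("pics/s4.png",eyes.read_camera("side"))
c=cam("side"); print(proj(c,[[.431,.03,.02],[.47,.02,.02]]))
E
```

```text
t: 8.68
eef_pos: [0.4316, 0.0304, 0.0105]
ee_rot: [0.001, 0.126, 0.992, 0.0]
ft_force: [-0.7, -0.3, -2.2]
gripper_width: 0.0093
grip_force: 50.0
[[371.48177633 264.91140002]
 [358.23338226 260.58833633]]
```

```bash
python3 -m pendant '0 0 -0.1 0 0; 0 0 -0.17 0 0; 0 0 -0.17 0 0;0 0 -0.17 0 0'; python3 -m pendant '0 0 -0.03 0 0; 0 0 -0.05 0 0; 0 0 -0.05 0 0;0 0 -0.05 0 0'
```

```text
t: 9.22
eef_pos: [0.4312, 0.0303, 0.0049]
ee_rot: [0.0, 0.127, 0.992, 0.0]
ft_force: [1.3, 0.5, -3.1]
gripper_width: 0.0092
grip_force: 50.0
t: 9.72
eef_pos: [0.4312, 0.0303, 0.0038]
ee_rot: [0.0, 0.127, 0.992, 0.0]
ft_force: [-1.8, 0.0, 5.6]
gripper_width: 0.009
grip_force: 50.0
```

It is in contact with the bench. Next I'll release, rise, back off and look.

```bash
python3 -m pendant '0 0 0 0 0.15; 0 0 0 0 0.3; 0 0 0 0 0.4; 0 0 0 0 0.5;0 0 0 0 0.5; 0 0 0.5 0 0.6; 0 0 1.5 0 0.6; 0 0 3 0 0.6; 0 0 4 0 0.6; 0 0 4 0 0.6; 0 0 4 0 0.6; 0 0 4 0 0.6' && python3 - <<'E'
from h import *
c=cam("wrist"); im=eyes.read_camera("wrist"); cv2.imwrite("pics/w5.png",im)
s=eyes.read_camera("side");t=eyes.read_camera("top"); cv2.imwrite("pics/t5.png",t); cv2.imwrite("pics/s5.png",s)
print(proj(c,[[.412,.035,.02],[.528,.005,.02],[.47,.02,.02]]))
a=cv2.resize(s[200:320,270:430],(480,360)); cv2.imwrite("pics/v5.png",np.hstack([cv2.resize(im,(480,360)),a])[:, :][:, 80:880])
E
```

```text
t: 11.22
eef_pos: [0.4301, 0.0303, 0.1221]
ee_rot: [-0.001, 0.127, 0.992, -0.0]
ft_force: [0.5, -0.1, 0.4]
gripper_width: 0.0548
grip_force: 0.0
[[318.85448658 213.24442966]
 [319.37530318 366.28610388]
 [319.12935214 293.86557886]]
```

View pics/v5.png

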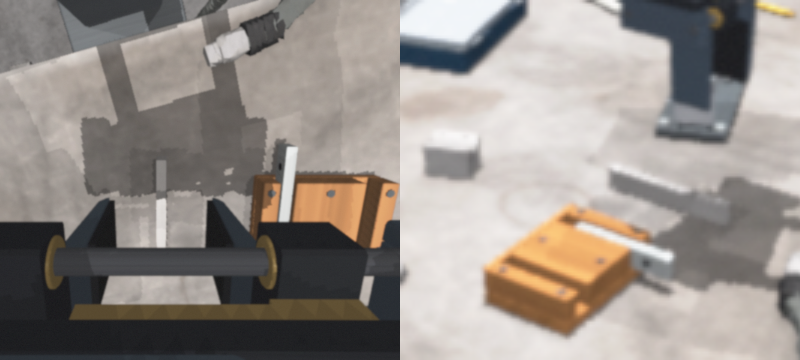

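The bar stands on its narrow edge on the bench (wrist view column ~320, near end at row ~213), and the short bar is still in its groove. I'll measure the bar's axis and end here.

```bash
cat >> h.py <<'E'
def stepedge(g,c,a,b,n=120):  # brightest rise position between world points a->b
    P=np.linspace(a,b,n); q=proj(c,P); v=cv2.remap(g,q[:,:1].astype(np.float32),q[:,1:].astype(np.float32),cv2.INTER_LINEAR).ravel().astype(float)
    return P,v
E
python3 - <<'E'
from h import *
im=cv2.imread("pics/w5.png"); g=cv2.GaussianBlur(cv2.cvtColor(im,cv2.COLOR_BGR2GRAY),(3,3),0); c=cam("wrist")
u=np.array([.968,-.2517,0]); n=np.array([.2517,.968,0]); C=np.array([.47,.02,.02])
for s in(-.053,-.045,-.035,-.025,-.015,-.005,.005):
    P,v=stepedge(g,c,C+u*s-n*.012,C+u*s+n*.012); d=np.gradient(cv2.GaussianBlur(v.reshape(1,-1),(9,1),0).ravel()); off=np.linspace(-12,12,120)
    i,j=off[d[:60+0].argmax()] , off[60+d[60:].argmin()]; print(s,round(i,1),round(j,1),"mid",round((i+j)/2,2), v[::10].astype(int))
P,v=stepedge(g,c,C-u*.075,C-u*.04); d=np.gradient(v); print("near end s", np.linspace(-75,-40,120)[np.abs(d).argmax()], v[::8].astype(int))
E
```

```text
-0.053 -2.9 6.4 mid 1.71 [ 87  88  89  79  82 131 137 136 135 118  94  94]
-0.045 -2.9 6.4 mid 1.71 [ 94  91  89  78  81 130 135 135 135 118  97  95]
-0.035 -3.1 6.2 mid 1.51 [ 93  94  93  87  84 130 137 136 136 118  97  97]
-0.025 -8.6 5.5 mid -1.51 [133 136 142 146 136 109 107 106 106  98 125 140]
-0.015 -3.1 6.6 mid 1.71 [167 155 147 148 162 217 224 221 221 198 154 153]
-0.005 -3.1 6.4 mid 1.61 [157 157 156 152 163 217 222 219 219 193 150 153]
0.005 -3.1 6.4 mid 1.61 [182 168 162 160 173 215 219 217 216 187 141 155]
near end s -59.11764705882353 [101 102 100  99  91  90  93 128 137 136 137 137 135 135 136]
```

```bash
python3 -m pendant '0 -0.5 1.5 0 1; 0.1 -2 3 0 1; 0.3 -3.5 4.6 0 1; 0.3 -5 4.6 0 1; 0.3 -6.2 4.6 0.5 1; 0.3 -6.5 4.6 1 1; 0.3 -6.5 4.6 1.5 1; 0.3 -6.5 4.6 2 1; 0.3 -6.5 4.6 2 1; 0.3 -6.5 4.6 2 1; 0.3 -6.5 4.6 2 1' && python3 - <<'E'
from h import *
c=cam("wrist"); im=eyes.read_camera("wrist"); cv2.imwrite("pics/w6.png",im); np.savez("pics/c6.npz",K=c[0],d=c[1],R=c[2],t=c[3])
E
```

```text
t: 12.75
eef_pos: [0.4402, -0.1646, 0.2613]
ee_rot: [-0.0, -0.013, 1.0, 0.0]
ft_force: [0.3, 0.5, -0.6]
gripper_width: 0.091
grip_force: 0.0
```

View pics/w6.png

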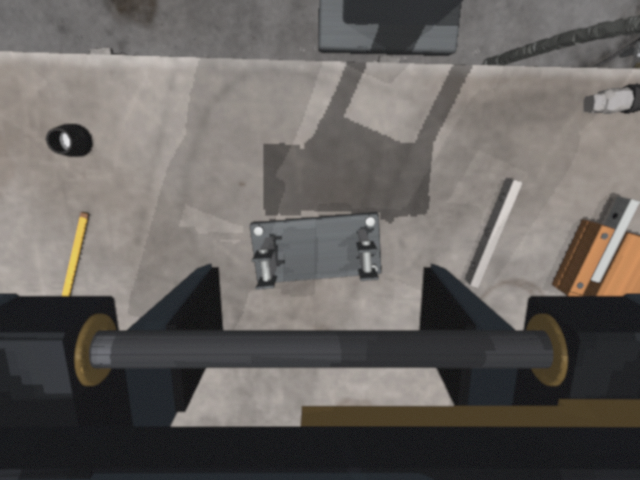

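The wrist view shows the whole stand, with base corners near (250,222), (378,213), (382,276) and (256,287). The rests are at about (265,265) and (367,257), and the bar lies from (517,180) to (473,285). Next I'll measure all of these.

```bash
python3 - <<'E'
from h import *
im=cv2.imread("pics/w6.png"); z=np.load("pics/c6.npz"); c=(z["K"],z["d"],z["R"],z["t"]); print((-c[2].T@c[3]).round(3))
g=cv2.cvtColor(im,cv2.COLOR_BGR2GRAY); hsv=cv2.cvtColor(im,cv2.COLOR_BGR2HSV)
# base: not-warm (blue>=red) region
m=((im[...,0].astype(int)-im[...,2]>=2)).astype(np.uint8); k=np.zeros_like(m); k[205:300,235:400]=1; m*=k
m=cv2.morphologyEx(m,cv2.MORPH_CLOSE,np.ones((9,9))); n,l,s,_=cv2.connectedComponentsWithStats(m); j=1+s[1:,4].argmax(); print(s[j])
p=np.argwhere(l==j)[:,::-1].astype(np.float32); w=onplane(c,p,.010)[:,:2].astype(np.float32); r=cv2.minAreaRect(w*1000); print("base",r)
# rests
for (x0,y0,x1,y1) in((254,246,276,282),(356,238,378,274)):
    b=((g[y0:y1,x0:x1]>130)).astype(np.uint8); n,l,s,ce=cv2.connectedComponentsWithStats(b); j=1+s[1:,4].argmax()
    q=np.argwhere(l==j)[:,::-1]+[x0,y0]; W=onplane(c,q,.060); print("rest",s[j],q.mean(0),W.mean(0).round(4),W.min(0).round(4),W.max(0).round(4))
# bar
m=((g>185)&(hsv[...,1]<40)).astype(np.uint8); k=np.zeros_like(m); k[170:295,460:530]=1; m*=k; n,l,s,_=cv2.connectedComponentsWithStats(m); j=1+s[1:,4].argmax()
w=onplane(c,np.argwhere(l==j)[:,::-1],.02)[:,:2]; print("bar",cv2.minAreaRect((w*1000).astype(np.float32)))
a=cv2.resize(im[205:295,240:400],None,fx=5,fy=5,interpolation=cv2.INTER_CUBIC); cv2.imwrite("pics/v6.png",a)
E
```

```text
[ 0.365 -0.166  0.432]
[ 251  213  130   76 7730]
base ((495.3768005371094, -167.5663299560547), (75.23489379882812, 139.1863555908203), 6.415088653564453)
rest [  7  15   9  20 133] [265.01503759 270.26315789] [ 0.5008 -0.2164  0.06  ] [ 0.4912 -0.2202  0.06  ] [ 0.511  -0.2125  0.06  ]
rest [  7  14  15  20 149] [367.83892617 262.30201342] [ 0.4902 -0.1162  0.06  ] [ 0.4797 -0.1214  0.06  ] [ 0.4992 -0.1069  0.06  ]
bar ((470.1726989746094, 21.776363372802734), (8.05872917175293, 117.83782958984375), 75.09050750732422)
```

View pics/v6.png

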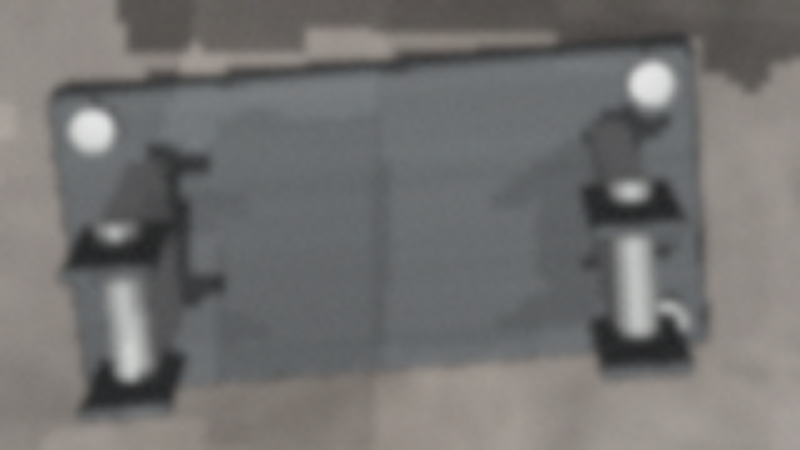

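```bash
python3 - <<'E'
from h import *
from scipy.spatial.transform import Rotation as Ro
z=np.load("pics/c6.npz"); c=(z["K"],z["d"],z["R"],z["t"])
s=status.observe(); q=np.array(s["ee_rot"]); R=Ro.from_quat(q[[1,2,3,0]]); T=np.array(s["eef_pos"])
pt=[[.02,0,-.016],[.012,0,-.016],[.004,0,-.016]]
print("pred held bar px",proj(c,T+R.apply(pt)).round(1).tolist())
im=cv2.imread("pics/w3.png"); g=cv2.cvtColor(im,cv2.COLOR_BGR2GRAY)
for y in(256,262,270,278): print(y,g[y,296:346].tolist())
print(g[246:262,321].tolist())
px=lambda l:[(x/5+240-.4,y/5+205-.4) for x,y in l]
print("guards z75",onplane(c,px([(118,246),(132,385),(632,203),(642,345)]),.075).round(4).tolist())
print("strip z60",onplane(c,px([(122,282),(131,378),(633,236),(638,335)]),.060).round(4).tolist())
E
```

```text
pred held bar px [[318.2, 268.0], [318.3, 286.4], [318.3, 304.3]]
256 [82, 84, 83, 87, 86, 86, 86, 87, 91, 94, 94, 92, 91, 90, 89, 89, 92, 94, 94, 96, 95, 96, 94, 95, 96, 96, 95, 96, 96, 96, 95, 96, 96, 95, 95, 97, 99, 103, 103, 101, 104, 102, 104, 104, 104, 105, 107, 105, 107, 106]
262 [83, 84, 85, 84, 85, 84, 83, 86, 86, 87, 87, 86, 86, 87, 88, 93, 94, 95, 95, 96, 97, 96, 98, 95, 96, 96, 97, 98, 97, 98, 98, 97, 97, 97, 96, 96, 100, 104, 105, 104, 104, 104, 104, 100, 99, 101, 103, 103, 105, 104]
270 [57, 57, 55, 57, 55, 53, 51, 42, 33, 27, 29, 29, 45, 73, 91, 103, 106, 107, 106, 106, 106, 108, 106, 108, 115, 118, 116, 111, 108, 105, 104, 107, 106, 105, 103, 95, 74, 49, 34, 28, 30, 30, 35, 45, 49, 51, 51, 51, 51, 53]
278 [56, 55, 55, 54, 52, 46, 40, 31, 28, 28, 29, 34, 47, 75, 100, 109, 111, 111, 110, 112, 112, 111, 112, 112, 111, 110, 112, 111, 111, 111, 109, 109, 111, 112, 110, 101, 80, 53, 35, 27, 31, 28, 31, 36, 46, 50, 51, 49, 51, 53]
[107, 107, 105, 105, 106, 107, 105, 104, 100, 98, 96, 94, 94, 95, 96, 96]
guards z75 [[0.4791, -0.2158, 0.075], [0.5067, -0.2135, 0.075], [0.4686, -0.1208, 0.075], [0.4964, -0.1175, 0.075]]
strip z60 [[0.4912, -0.2172, 0.06], [0.5111, -0.2157, 0.06], [0.4796, -0.1184, 0.06], [0.4998, -0.1163, 0.06]]
```

```bash
python3 -m pendant '0.2 1 0 0 1; 0.5 2.5 0 -0.5 0.8; 0.8 4 -0.5 -1 0.6; 1 5.5 -2 -2 0.6; 1 6.15 -4 -2 0.6; 1 6.15 -6 -2 0.6; 1 6.15 -7 -2 0.6; 1 6.15 -7 -2 0.6; 1 6.15 -7 -2 0.6; 1 6.15 -7 -2 0.6' && python3 - <<'E'
from h import *
s=status.observe(); T=np.array(s["eef_pos"]); print(T.round(4))
c=cam("wrist"); im=eyes.read_camera("wrist"); cv2.imwrite("pics/w7.png",im); g=cv2.GaussianBlur(cv2.cvtColor(im,cv2.COLOR_BGR2GRAY),(3,3),0)
C=np.array([.47,.02,.02]); u=np.array([.968,-.2517,0])
for e,(a,b) in(("near",(-.075,-.045)),("far",(.045,.075))):
    P,v=stepedge(g,c,C+[.0004,.0016,0]+u*a,C+[.0004,.0016,0]+u*b); print(e,np.linspace(a,b,120)[np.abs(np.gradient(v)).argmax()].round(4),v[::8].astype(int))
E
```

```text
t: 14.05
eef_pos: [0.4716, 0.0198, 0.053]
ee_rot: [0.002, 0.127, 0.992, 0.0]
ft_force: [-0.6, 0.9, -0.4]
gripper_width: 0.0546
grip_force: 0.0
[0.4716 0.0198 0.053 ]
near -0.0601 [175 175 175 174 172 146 111 109 173 178 177 176 176 176 174]
far 0.0594 [ 78  81  82  79  81  78  76 118 192 199 191 204 208 206 198]
```

```bash
python3 -m pendant '0 0 -0.6 0 0.6; 0 0 -1.2 0 0.6; 0 0 -1.5 0 0.6; 0 0 -1.6 0 0.6; 0 0 -1.6 0 0.6; 0 0 -1.6 0 0.3; 0 0 -1.6 0 0; 0 0 -1.6 0 0; 0 0 -1.6 0 0; 0 0 -1.6 0 0; 0 0 -1.6 0 0; 0 0 -1.6 0 0' 50 && python3 -m pendant '0 0 0.2 0 0; 0 0 0.6 0 0; 0 0 1.2 0 0; 0 0 2 0 0; 0 0 2.8 0 0; 0 0 3.5 0 0; 0 0 4 0 0; 0 0 4 0 0; 0 0 4 0 0'
```

```text
t: 15.6
eef_pos: [0.4702, 0.0198, 0.0034]
ee_rot: [0.0, 0.127, 0.992, 0.0]
ft_force: [0.4, -0.1, 0.9]
gripper_width: 0.0089
grip_force: 50.0
t: 16.73
eef_pos: [0.4696, 0.0198, 0.1231]
ee_rot: [-0.0, 0.127, 0.992, -0.0]
ft_force: [0.1, 0.6, -2.1]
gripper_width: 0.009
grip_force: 50.0
```

```bash
python3 -m pendant '0 -0.3 0 -0.8 0; 0.1 -1 0 -1.8 0; 0.2 -2 0 -2.8 0; 0.4 -3 0 -3.8 0; 0.5 -4 0 -4.8 0; 0.6 -5 0 -5.8 0; 0.7 -5.8 0 -6.8 0; 0.78 -6.2 0 -7.8 0; 0.78 -6.29 0 -8.4 0; 0.78 -6.29 0 -8.62 0; 0.78 -6.29 0 -8.62 0; 0.78 -6.29 0 -8.62 0; 0.78 -6.29 0 -8.62 0' && python3 - <<'E'
from h import *
c=cam("wrist"); im=eyes.read_camera("wrist"); s=eyes.read_camera("side"); cv2.imwrite("pics/w8.png",im); cv2.imwrite("pics/s8.png",s)
s_=status.observe(); print((-c[2].T@c[3]).round(3), np.round(s_["joint_pos"],2))
np.savez("pics/c8.npz",K=c[0],d=c[1],R=c[2],t=c[3])
cv2.imwrite("pics/v8.png",np.hstack([cv2.resize(im,(480,360)),cv2.resize(s[180:270,330:410],(320,360),interpolation=cv2.INTER_CUBIC)]))
E
```

```text
t: 18.35
eef_pos: [0.4935, -0.1687, 0.1234]
ee_rot: [0.0, 0.666, 0.746, 0.0]
ft_force: [0.4, 0.3, -2.3]
gripper_width: 0.0092
grip_force: 50.0
[ 0.486 -0.092  0.294] [-0.35  0.31  1.82  0.    1.01 -0.47]
```

View pics/v8.png

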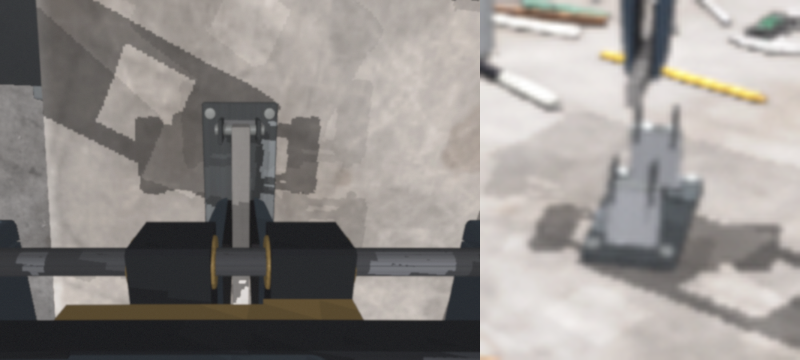

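The bar is above the near rest, centred between its guards (scaled column ~241 against guards at 222 and 261). The bar's end is at row ~122. I'll check the lengthwise centring numerically.

```bash
python3 - <<'E'
from h import *
im=cv2.imread("pics/w8.png"); g=cv2.cvtColor(im,cv2.COLOR_BGR2GRAY); z=np.load("pics/c8.npz"); c=(z["K"],z["d"],z["R"],z["t"])
S=np.array([.493,-.1688,0]); a=np.radians(6.45); v=np.array([-np.sin(a),np.cos(a),0]); u=np.array([np.cos(a),np.sin(a),0])
loc=lambda P:np.c_[(P-S)@u,(P-S)@v,P[:,2]].round(4)
col=g[125:200,321].astype(int); print(list(zip(range(125,200,2),col[::2])))
r=g[172,285:365].astype(int); print(list(zip(range(285,365,2),r[::2])))
print(g[125:160,300][::2].tolist(), g[125:160,345][::2].tolist())
print("pred px: base edge",proj(c,[S+v*.07+[0,0,.01]]),"rest outer",proj(c,[S+v*.054+[0,0,.058]]),"guard tops outer",proj(c,[S+v*.059+u*.0125+[0,0,.075],S+v*.059-u*.0125+[0,0,.075]]).tolist(),"bar end",proj(c,[S+v*.06+[0,0,.14],S+v*.06+[0,0,.12]]).tolist())
E
```

```text
[(125, np.int64(102)), (127, np.int64(103)), (129, np.int64(101)), (131, np.int64(101)), (133, np.int64(101)), (135, np.int64(89)), (137, np.int64(70)), (139, np.int64(72)), (141, np.int64(75)), (143, np.int64(75)), (145, np.int64(75)), (147, np.int64(74)), (149, np.int64(75)), (151, np.int64(74)), (153, np.int64(75)), (155, np.int64(75)), (157, np.int64(75)), (159, np.int64(81)), (161, np.int64(102)), (163, np.int64(106)), (165, np.int64(97)), (167, np.int64(94)), (169, np.int64(112)), (171, np.int64(135)), (173, np.int64(139)), (175, np.int64(138)), (177, np.int64(139)), (179, np.int64(137)), (181, np.int64(139)), (183, np.int64(138)), (185, np.int64(138)), (187, np.int64(138)), (189, np.int64(136)), (191, np.int64(137)), (193, np.int64(136)), (195, np.int64(138)), (197, np.int64(138)), (199, np.int64(137))]
[(285, np.int64(91)), (287, np.int64(140)), (289, np.int64(138)), (291, np.int64(87)), (293, np.int64(69)), (295, np.int64(59)), (297, np.int64(77)), (299, np.int64(112)), (301, np.int64(140)), (303, np.int64(148)), (305, np.int64(149)), (307, np.int64(144)), (309, np.int64(134
[... 315 characters left out ...]
9, np.int64(144)), (341, np.int64(100)), (343, np.int64(63)), (345, np.int64(70)), (347, np.int64(81)), (349, np.int64(128)), (351, np.int64(133)), (353, np.int64(84)), (355, np.int64(74)), (357, np.int64(72)), (359, np.int64(72)), (361, np.int64(73)), (363, np.int64(75))]
[100, 99, 98, 98, 96, 87, 71, 74, 75, 75, 74, 75, 75, 75, 75, 77, 73, 82] [98, 99, 99, 96, 96, 87, 71, 74, 75, 75, 75, 75, 76, 76, 75, 75, 67, 54]
pred px: base edge [[318.51331865 138.51713953]] rest outer [[318.14101013 169.04639448]] guard tops outer [[341.28004412936326, 162.70388175921937], [294.60170531851895, 162.69666255531]] bar end [[316.85833907661083, 174.136800933987], [317.27424029532716, 169.00271572079873]]
```

```bash
python3 -m pendant '0 0.04 -0.4 0 0; 0 0.04 -0.9 0 0; 0 0.04 -1.4 0 0; 0 0.04 -1.7 0 0; 0 0.04 -1.85 0 0; 0 0.04 -1.85 0 0; 0 0.04 -1.85 0 0' && python3 -m pendant '0 0 -0.05 0 0; 0 0 -0.1 0 0; 0 0 -0.12 0 0;0 0 -0.12 0 0; 0 0 -0.12 0 0'
```

```text
t: 19.32
eef_pos: [0.4939, -0.1678, 0.0683]
ee_rot: [0.0, 0.666, 0.746, 0.0]
ft_force: [0.6, -0.2, -3.7]
gripper_width: 0.0094
grip_force: 50.0
t: 19.95
eef_pos: [0.4936, -0.1677, 0.0643]
ee_rot: [0.0, 0.666, 0.746, 0.0]
ft_force: [0.1, 0.3, -2.0]
gripper_width: 0.009
grip_force: 50.0
```

```bash
python3 - <<'E'
from h import *
c=cam("wrist"); im=eyes.read_camera("wrist"); cv2.imwrite("pics/w9.png",im); g=cv2.cvtColor(im,cv2.COLOR_BGR2GRAY)
for x in(312,321,330): print([int(v) for v in g[120:190:2,x]])
S=np.array([.493,-.1676,0]); a=np.radians(6.45); v=np.array([-np.sin(a),np.cos(a),0])
print(proj(c,[S+v*.07+[0,0,.01],S+v*.06+[0,0,.08],S+v*.06+[0,0,.06]]))
E
```

```text
[109, 108, 109, 110, 110, 112, 111, 111, 111, 106, 82, 75, 78, 80, 81, 81, 81, 80, 80, 80, 81, 82, 86, 96, 103, 138, 149, 150, 150, 150, 150, 150, 152, 150, 151]
[109, 108, 109, 109, 110, 110, 110, 108, 110, 103, 80, 74, 80, 80, 79, 81, 81, 79, 80, 80, 79, 79, 86, 98, 105, 136, 148, 151, 149, 149, 151, 149, 148, 151, 150]
[107, 110, 111, 110, 108, 108, 107, 108, 108, 104, 78, 75, 81, 81, 81, 82, 78, 81, 82, 79, 81, 80, 86, 94, 104, 138, 147, 146, 147, 148, 147, 146, 146, 148, 147]
[[317.82669009 140.75819787]
 [316.70592586 173.26336751]
 [317.131776   168.24845092]]
```

```bash
python3 -m pendant '0 -0.03 0 0 0; 0 -0.03 -0.02 0 0; 0 -0.03 -0.04 0 0;0 -0.03 -0.04 0 0; 0 -0.03 -0.04 0 0'
```

```text
t: 20.62
eef_pos: [0.4936, -0.1686, 0.0633]
ee_rot: [0.0, 0.666, 0.746, 0.0]
ft_force: [-0.3, 0.2, 0.7]
gripper_width: 0.0091
grip_force: 50.0
```

```bash
python3 -m pendant '0 0 -0.02 0 0; 0 0 -0.02 0 0; 0 0 -0.02 0 0.12; 0 0 -0.02 0 0.14; 0 0 -0.02 0 0.17; 0 0 -0.02 0 0.2; 0 0 -0.02 0 0.3; 0 0 -0.02 0 0.4; 0 0 -0.02 0 0.5; 0 0 -0.02 0 0.5' 10 && python3 -m pendant '0 0 0.3 0 0.5; 0 0 1 0 0.5; 0 0 2 0 0.5; 0 0 3.2 0 0.7; 0 0 4.5 0 0.8; 0 0 5.5 0 1; 0 0 5.5 0 1; 0 0 5.5 0 1;0 0 5.5 0 1' && python3 - <<'E'
from h import *
c=cam("wrist"); im=eyes.read_camera("wrist"); s=eyes.read_camera("side");t=eyes.read_camera("top")
cv2.imwrite("pics/w10.png",im); cv2.imwrite("pics/s10.png",s); cv2.imwrite("pics/t10.png",t)
np.savez("pics/c10.npz",K=c[0],d=c[1],R=c[2],t=c[3])
f=lambda a:cv2.resize(a,(400,300),interpolation=cv2.INTER_CUBIC)
cv2.imwrite("pics/v10.png",np.vstack([np.hstack([f(im),f(im[120:330,180:460])]),np.hstack([f(s[195:255,330:410]),f(t[225:285,340:420])])]))
E
```

```text
t: 21.88
eef_pos: [0.4935, -0.1686, 0.0625]
ee_rot: [0.0, 0.666, 0.746, 0.0]
ft_force: [-0.1, -0.3, 0.6]
gripper_width: 0.0456
grip_force: 0.0
t: 23.0
eef_pos: [0.4927, -0.1683, 0.2261]
ee_rot: [-0.001, 0.666, 0.746, -0.0]
ft_force: [0.2, -0.4, 0.1]
gripper_width: 0.0913
grip_force: 0.0
```

View pics/v10.png

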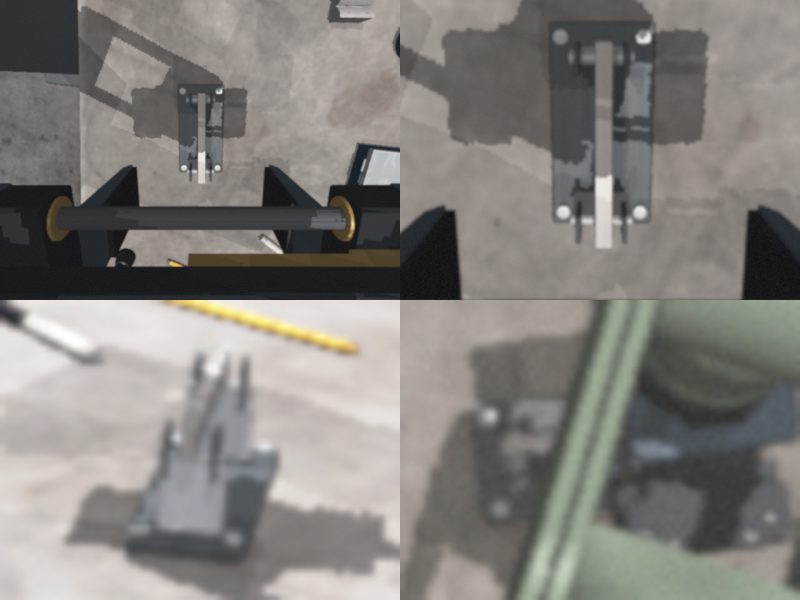

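The bar lies across both rests between the guard plates (crop: bar rows 42–248, base rows 22–221). I'll check the overhang numerically.

```bash
python3 - <<'E'
from h import *
im=cv2.imread("pics/w10.png"); g=cv2.cvtColor(im,cv2.COLOR_BGR2GRAY); z=np.load("pics/c10.npz"); c=(z["K"],z["d"],z["R"],z["t"])
a=np.radians(6.45); v=np.array([-np.sin(a),np.cos(a),0]); u=np.array([np.cos(a),np.sin(a),0]); S=np.array([.493,-.1685,0])
def rows(x,y0,y1):
    d=np.gradient(cv2.GaussianBlur(g[:,x-2:x+3].mean(1).reshape(-1,1),(1,3),0).ravel()); return [(y,round(d[y],1),int(g[y,x])) for y in range(y0,y1) if abs(d[y])>6]
print("bar",rows(321,130,160),rows(321,285,300)); print("base",rows(303,125,145),rows(346,125,145),rows(303,262,285),rows(346,262,285))
L=lambda x,y,h:(round(float(((onplane(c,[(x,y)],h)-S)@u)[0]*1000),1),round(float(((onplane(c,[(x,y)],h)-S)@v)[0]*1000),1))
for n,x,y,h in(("bar n",321,149.4,.08),("bar f",321,293.6,.08),("base n",321,135.4,.01),("base f",321,274.7,.01)): print(n,L(x,y,h))
for y in(160,283): print(y,g[y,296:346].tolist())
E
```

```text
bar [(134, np.float64(-8.2), 77), (135, np.float64(-6.2), 67), (147, np.float64(8.4), 71), (148, np.float64(14.3), 80), (149, np.float64(15.6), 102), (150, np.float64(10.8), 118)] [(292, np.float64(-11.9), 204), (293, np.float64(-19.0), 186), (294, np.float64(-17.8), 158), (295, np.float64(-9.0), 146)]
base [(134, np.float64(-6.9), 73)] [(134, np.float64(-7.4), 76), (140, np.float64(7.2), 68), (141, np.float64(11.1), 77), (142, np.float64(14.1), 95), (143, np.float64(16.5), 119), (144, np.float64(17.1), 150)] [(270, np.float64(9.6), 64), (271, np.float64(14.1), 73), (272, np.float64(15.1), 88), (273, np.float64(11.4), 101)] [(262, np.float64(8.0), 97), (263, np.float64(26.0), 113), (264, np.float64(36.0), 166), (265, np.float64(28.5), 213), (266, np.float64(13.7), 226), (270, np.float64(-10.7), 216), (271, np.float64(-19.7), 206), (272, np.float64(-27.4), 180), (273, np.float64(-26.1), 141), (274, np.float64(-14.7), 112), (276, np.float64(8.9), 113), (277, np.float64(9.4), 129)]
bar n (0.6, 61.5)
bar f (0.6, -57.8)
base n (0.5, 70.8)
base f (0.5, -66.7)
160 [67, 85, 109, 123, 119, 99, 76, 66, 58, 65, 83, 100, 117, 125, 128, 128, 128, 128, 126, 124, 119, 120, 124, 124, 125, 124, 125, 123, 124, 123, 122, 119, 109, 101, 97, 104, 114, 124, 125, 114, 91, 70, 61, 62, 73, 93, 111, 114, 97, 74]
283 [149, 150, 150, 151, 151, 142, 128, 107, 95, 91, 98, 122, 138, 142, 145, 145, 146, 147, 149, 149, 157, 187, 205, 211, 211, 211, 210, 206, 206, 205, 204, 193, 164, 143, 141, 143, 143, 140, 122, 100, 89, 92, 99, 124, 137, 140, 140, 139, 139, 138]
```

```bash
python3 -c "
from bench import ticket
print(ticket.finish_job())"
```

```text
the job is handed in; nothing more can be done
None
```

The long bar stands on its narrow edge across both rests, between the guard plates and centred to within about 1 mm by camera; the short bar was last seen in its groove, nothing else was seen to move, and the job was handed in at about 23 s.

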